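# Seal stones in order of height on the display tray

## Robot

A 6-joint arm with a two-finger parallel gripper is mounted at the origin on the work surface. World frame = base frame: x ahead of the robot, y to its left, z up, the work surface at z = 0. Lengths are in mm, angles in rad, forces in N, time in s.
With the tool pointing down it reaches from about 350 to 875 mm from the base axis. Payload 4.2 kg.
Tool frame: the origin (TCP) lies between the finger pads; the fingertips stand 11 mm ahead of it and the grasp point (between the pads) lies 8 mm behind it; z points along the fingers, y is the direction in which the jaws open and shut (so a half turn about z gives the same grasp; the last joint's range is limited). The gripper opens to 85 mm and grips with 20 to 120 N. Pads are 22 mm wide; open, the fingers measure 114 mm over their backs; the gripper's body (76 mm by 85 mm) begins 54 mm behind the grasp point. The pads swing forward as they close: fully open they stand 13 mm farther back than shut.
Start: joints at [-0.896, 0.385, 0.008, 0, -1.194, -0.259], TCP at [252.464, -571.718, 242.312] pointing down, gripper open.
Joint ranges: [-3.14, 3.14], [-1.21, 2.06], [-1.07, 1.41], [-3.16, 2.05], [-2.99, -0.16], [-3.1, 3.1]. Speed limits (rad/s): [2.79, 2.79, 3.14, 3.14, 3.14, 3.14].

## Interface

Orientations are given as a unit quaternion [x, y, z, w].
In Python, from bench import * gives the robot as it stands.
- The arm moves only by the tool servo_tool, never from a script. Its argument "rows" is a list of rows, each a list of 7 numbers: the opening, from 0 (shut) to 1 (fully open), then the shift along the tool's x, y, z in cm, then the turn, a rotation vector about the tool's x, y, z in degrees. A call has 1 to 12 rows; each row shifts and turns the commanded pose from where the row before left it, along the tool's axes as they then stand; what a row does not reach is not made up. A row lasts 1/10 s, in which the tool goes at most 50 mm and 8.59 degrees, less where a joint would pass 70% of its speed; a pose out of reach is approached as far as the arm can. A call is refused whole if a number of a shift passes 5 or a number of a turn 8.59, either way. A call with a gripper value outside its range is refused whole. The fingers move at their own pace and stop on an object; the grip force is fixed at half the most. Time passes only in rows, so rows that do not move let the fingers close. It gives the time, the measured TCP pose, the force and the opening at its end, in the units of the state.
- read_state(): the state, without advancing time (a new reading comes with each control period).
- get_image(name): name is "side" or "top" or "wrist"; returns a dict with "image" (400x640x3 uint8, red, green, blue), "mtx" (3x3 intrinsics, pixels), "k1" (the pictures are not rectified: a ray, as slopes to the right and down, at radius r is drawn at 1 + k1 r^2 times it, then the intrinsics apply), "extrinsics" (4x4, takes a point from camera to world coordinates). Camera axes: x right, y up, looking along -z (the intrinsics and any distortion apply to the point x, -y, -z); pixel columns grow to the right and rows downward; lengths in mm; the calibration is good to about 2 mm. A picture is of the moment at which its call begins. There is no depth.
- job_done(): hands the job in, once; it reports no verdict.
The state is a dict: "clock": time; "joints": joint angles; "joint_vel": joint speeds; "joint_efforts": joint torques, N m; "position": TCP position; "ee_rot": TCP orientation; "contact_force": force on the tool from outside, world axes, zero at the start; "wrist_torque": the same for the moment, N m; "gripper_width": finger opening in mm.
Only numpy, scipy, OpenCV 4.12 (cv2) and the standard library are available. Lean on these libraries where they do the work, as an engineer would, in place of code of your own. Each camera call takes 0.05 s, during which the arm holds its last target. There are 200 camera calls.

## Task

Set the four stone seals out on the wooden tray, one standing upright in the middle of each cream pad, in order of height: the shortest on the pad next to the red-lidded pot, each next one taller, the tallest at the other end. Do not knock any seal over, and leave the wooden paperweight where it lies.

Things in the scene. Friction and masses are not known exactly. Their poses are not given: they have to be found in the camera images.
- seal_green: jade-green stone seal, the shortest of the four, loose, standing upright on the table at the start. 44 mm tall in all: a square upright body 30 x 30 mm and 38 mm high, with a 20 mm square, 6 mm high cap on top. About 100 g (within a fifth). Origin at the centre of its underside; z up, x and y square to its side faces.
- seal_grey: dark grey stone seal, second shortest of the four, loose, standing upright on the table at the start. 56 mm tall in all: a square upright body 30 x 30 mm and 50 mm high, with a 20 mm square, 6 mm high cap on top. About 130 g (within a fifth). Origin at the centre of its underside; z up, x and y square to its side faces.
- seal_amber: amber-orange stone seal, second tallest of the four, loose, standing upright on the table at the start. 68 mm tall in all: a square upright body 30 x 30 mm and 62 mm high, with a 20 mm square, 6 mm high cap on top. About 160 g (within a fifth). Origin at the centre of its underside; z up, x and y square to its side faces.
- seal_pink: pink stone seal, the tallest of the four, loose, standing upright on the table at the start. 80 mm tall in all: a square upright body 30 x 30 mm and 74 mm high, with a 20 mm square, 6 mm high cap on top. About 190 g (within a fifth). Origin at the centre of its underside; z up, x and y square to its side faces.
- pad_1: one of four identical fixed cream felt pads, 46 x 46 mm and 4 mm thick, in a straight row 66 mm apart centre to centre on a fixed dark wooden tray (110 mm across the row, 410 mm along it, 12 mm high, lying at a slight angle; a fixed pot at each end). Which of the four stands where in the row differs from start to start. Origin at the centre of its underside (12 mm above the table; its top is 16 mm above the table); its y axis runs along the row, x across it.
- pad_2: one of four identical fixed cream felt pads, 46 x 46 mm and 4 mm thick, in a straight row 66 mm apart centre to centre on a fixed dark wooden tray (110 mm across the row, 410 mm along it, 12 mm high, lying at a slight angle; a fixed pot at each end). Which of the four stands where in the row differs from start to start. Origin at the centre of its underside (12 mm above the table; its top is 16 mm above the table); its y axis runs along the row, x across it.
- pad_3: one of four identical fixed cream felt pads, 46 x 46 mm and 4 mm thick, in a straight row 66 mm apart centre to centre on a fixed dark wooden tray (110 mm across the row, 410 mm along it, 12 mm high, lying at a slight angle; a fixed pot at each end). Which of the four stands where in the row differs from start to start. Origin at the centre of its underside (12 mm above the table; its top is 16 mm above the table); its y axis runs along the row, x across it.
- pad_4: one of four identical fixed cream felt pads, 46 x 46 mm and 4 mm thick, in a straight row 66 mm apart centre to centre on a fixed dark wooden tray (110 mm across the row, 410 mm along it, 12 mm high, lying at a slight angle; a fixed pot at each end). Which of the four stands where in the row differs from start to start. Origin at the centre of its underside (12 mm above the table; its top is 16 mm above the table); its y axis runs along the row, x across it.
- red_pot: fixed round paste pot with a red lid on a white body, 51 mm across and 33 mm high, on the tray at one end of the row of pads, in line with them, its centre 67 mm from that of the nearest pad. It marks the end where the shortest seal goes. A like pot with a blue lid is at the other end; which end is which differs from start to start. Origin at the centre of its underside, 12 mm above the table.
- paperweight: bystander: brown wooden paperweight bar with a brass strip on top, 180 x 38 x 20 mm, 250 g, loose, lying on the table at the robot's left, beyond that end of the tray. Not to be moved. Origin at the centre of its underside, x along its length.
Not all that is in view belongs to the job. Leave any yellow look-alike of the seal_grey alone.

How it is judged:
By the outcome, as a careful person would: the job done as asked, in the order asked, and still so for the second after the job is handed in, with the robot touching nothing.
It also fails if it takes over 99 s, if anything falls off the work surface, if the arm or the gripper's body presses on something with over 40 N, if the wrist force passes 120 N, or if a joint passes its speed limit or range.

## Working session

There is one attempt and no reset: what is moved stays moved. The work goes in short steps, Python scripts to look and compute and a tool call to move; the robot and the scene stay as the last step left them, time stands still between calls to the robot, and variables do not carry over. Pictures are saved under pics/ and viewed, about 12 in all and at most 16, crops included, and the job is handed in when it is done.

Besides the shell and the picture viewer there is one more tool, called after "Call:" as a command line: name --pt "numbers of a row" for each row, then --argument value for the rest. servo_tool: Moves the arm, as the interface text tells. Its arguments: {"type":"object","properties":{"rows":{"type":"array","items":{"type":"array","items":{"type":"number"}}}},"required":["rows"]}

```bash
mkdir -p pics; cat > h.py <<'E'
from bench import *
import numpy as np, cv2
from scipy.spatial.transform import Rotation as R
def snap(n,f=None):
    d=get_image(n)
    if f: cv2.imwrite('pics/'+f,d['image'][:,:,::-1])
    return d
def ray(d,px,z):
    p=np.atleast_2d(np.array(px,float)); K=np.array(d['mtx']); E=np.array(d['extrinsics'])
    s=np.c_[(p[:,0]-K[0,2])/K[0,0],(p[:,1]-K[1,2])/K[1,1]]
    u=s.copy()
    for _ in range(20): u=s/(1+d['k1']*(u**2).sum(1,keepdims=True))
    v=np.c_[u[:,0],-u[:,1],-np.ones(len(u))]@E[:3,:3].T
    o=E[:3,3]; t=(z-o[2])/v[:,2]
    return o+v*t[:,None]
def proj(d,P):
    P=np.atleast_2d(P); K=np.array(d['mtx']); E=np.array(d['extrinsics'])
    c=(P-E[:3,3])@E[:3,:3]; u=np.c_[c[:,0]/-c[:,2],-c[:,1]/-c[:,2]]
    u=u*(1+d['k1']*(u**2).sum(1,keepdims=True))
    return np.c_[u[:,0]*K[0,0]+K[0,2],u[:,1]*K[1,1]+K[1,2]]
E
python3 - <<'E'
from h import *
np.set_printoptions(precision=3,suppress=True)
for n in('top','side'):
    d=snap(n,n+'0.png'); print(n,np.array(d['mtx']),d['k1'],np.array(d['extrinsics']))
print(read_state())
E
```

```text
top [[391.642   0.    313.552]
 [  0.    391.642 197.966]
 [  0.      0.      1.   ]] -0.05144734195660591 [[  0.015   0.99   -0.142 448.899]
 [ -1.      0.015  -0.001  59.519]
 [  0.001   0.142   0.99  788.213]
 [  0.      0.      0.      1.   ]]
side [[421.833   0.    325.248]
 [  0.    421.833 199.887]
 [  0.      0.      1.   ]] -0.0578948200268699 [[ -0.917   0.244  -0.316 279.021]
 [ -0.399  -0.588   0.704 706.44 ]
 [ -0.014   0.771   0.636 602.124]
 [  0.      0.      0.      1.   ]]
{'clock': 0.1, 'joints': array([-0.896,  0.385,  0.007, -0.   , -1.194, -0.259]), 'joint_vel': array([-0.001, -0.002,  0.003,  0.002,  0.001, -0.001]), 'joint_efforts': array([ -0.001, -39.332,  18.893,   4.198,  -0.003,   0.   ]), 'position': array([ 252.235, -571.272,  241.309]), 'ee_rot': array([-0.206,  0.978,  0.001, -0.   ]), 'contact_force': array([-0.451, -0.071,  1.2  ]), 'wrist_torque': array([ 0.006, -0.02 ,  0.007]), 'gripper_width': 85.46874524471038}
```

View pics/top0.png

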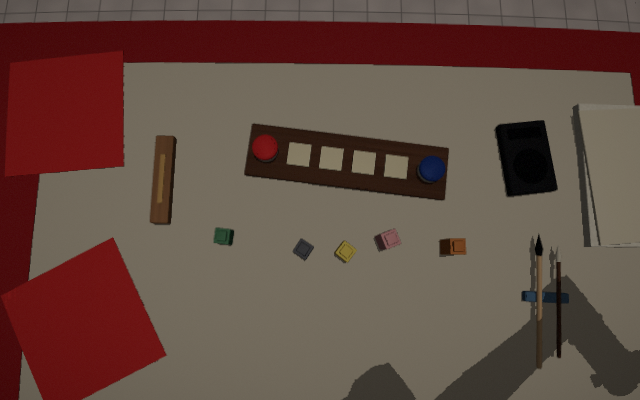

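View pics/side0.png

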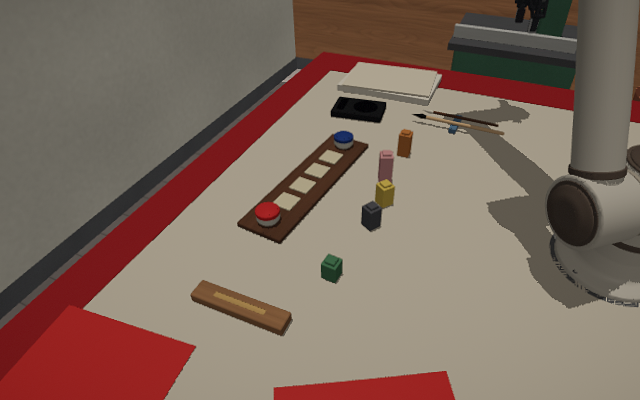

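The top view shows green at (223,236), grey at (303,249), the yellow look-alike at (345,251), pink at (388,239) and amber at (455,247). The pads are at about (299,154), (331,158), (364,162) and (396,166). The red pot is at (265,148) and the blue pot at (431,169).

Things that could be mistaken for the seals:
- **Grey:** the yellow copy (345,251) or the black inkstone (527,158). I choose (303,249).
- **Amber:** the paperweight (163,180) or the brush (540,300). I choose (455,247).
- **Green and pink:** nothing similar in view.

Next is one close crop plus the measurements.

```bash
cat > m.py <<'E'
from h import *
np.set_printoptions(precision=1,suppress=True)
d=snap('top'); im=d['image']
cv2.imwrite('pics/crop1.png',cv2.resize(im[120:270,200:480,::-1],None,fx=2.8,fy=2.8,interpolation=cv2.INTER_CUBIC))
hsv=cv2.cvtColor(im,cv2.COLOR_RGB2HSV)
# pads: bright pixels inside tray quad
H,S,V=[hsv[:,:,i].astype(int) for i in range(3)]
m=np.zeros(im.shape[:2],np.uint8); 
box=np.zeros_like(m); cv2.fillPoly(box,[np.array([[255,132],[443,154],[438,190],[252,170]])],255)
m[(V>110)&(S<90)&(box>0)]=255
n,l,st,c=cv2.connectedComponentsWithStats(m)
pads=[]
for i in range(1,n):
    if st[i,4]>150: P=ray(d,c[i],16)[0]; pads.append(P); print('pad',c[i],st[i,4],P)
pads=np.array(pads); pads=pads[np.argsort(-pads[:,1])]
print(np.linalg.norm(np.diff(pads,axis=0),axis=1), pads)
v=pads[-1]-pads[0]; print('row dir deg',np.degrees(np.arctan2(v[1],v[0])))
for nme,px,h in(('green',(223,236),44),('grey',(303,249),56),('yellow',(345,251),56),('pink',(390,238),80),('amber',(458,247),68)):
    print(nme,ray(d,px,h)[0])
E
python3 m.py
```

```text
pad [298.6 153.9] 460 [649.2  91.9  16. ]
pad [330.9 158. ] 463 [641.8  26.4  16. ]
pad [363.4 161.9] 460 [634.6 -39.4  16. ]
pad [395.8 166.1] 463 [ 627.  -104.9   16. ]
[65.8 66.2 66. ] [[ 649.2   91.9   16. ]
 [ 641.8   26.4   16. ]
 [ 634.6  -39.4   16. ]
 [ 627.  -104.9   16. ]]
row dir deg -96.42785675215563
green [480.1 231.1  44. ]
grey [457.9  78.4  56. ]
yellow [455.3   0.5  56. ]
pink [479.4 -78.8  80. ]
amber [ 464.9 -206.9   68. ]
```

View pics/crop1.png

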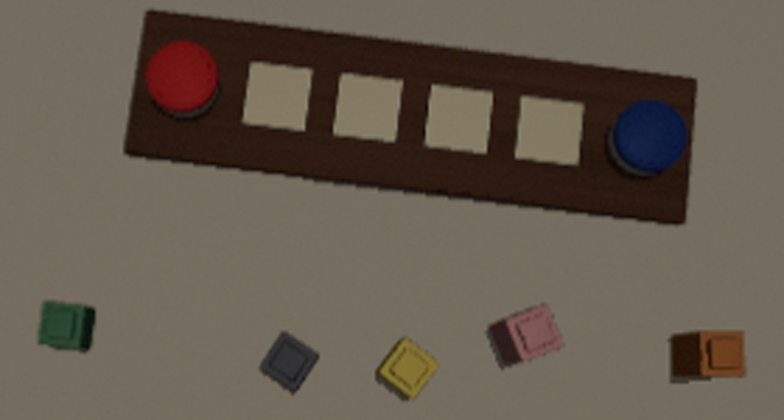

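The crop confirms the choices: the dark grey seal is in the middle-left (crop 291,360) and yellow is separate at (408,370). Pad spacing measures 66 mm, so the scale is right. I'll turn to the placing yaw and go over green first, so the shorter seals are placed first.

Call:
servo_tool --pt "1 0 0 0 0 0 -8.5" --pt "1 0 0 0 0 0 -8.5" --pt "1 0 0 0 0 0 -8.5" --pt "1 0 0 0 0 0 -8.5" --pt "1 0 0 0 0 0 -8.5" --pt "1 0 0 0 0 0 -8.5" --pt "1 0 0 0 0 0 -8.5" --pt "1 -4.8 -0.8 0 0 0 0" --pt "1 -4.8 -0.8 0 0 0 0" --pt "1 -4.8 -0.8 0 0 0 0" --pt "1 -4.8 -0.8 0 0 0 0" --pt "1 -4.8 -0.8 0 0 0 0"

```text
clock: 1.35
position: [320.0, -336.2, 242.1]
ee_rot: [-0.664, 0.747, 0.0, 0.0]
contact_force: [1.0, 0.0, 0.8]
gripper_width: 85.2
```

Call:
servo_tool --pt "1 -4.8 -0.8 0 0 0 0" --pt "1 -4.8 -0.8 0 0 0 0" --pt "1 -4.8 -0.8 0 0 0 0" --pt "1 -4.8 -0.8 0 0 0 0" --pt "1 -4.8 -0.8 0 0 0 0" --pt "1 -4.8 -0.8 0 0 0 0" --pt "1 -4.8 -0.8 0 0 0 0" --pt "1 -4.8 -0.8 0 0 0 0" --pt "1 -4.8 -0.8 0 0 0 0" --pt "1 -4.8 -0.8 0 0 0 0" --pt "1 -4.8 -0.8 0 0 0 0" --pt "1 0 0 0 0 0 0"

```text
clock: 2.55
position: [470.3, 180.8, 241.6]
ee_rot: [-0.667, 0.745, -0.0, 0.0]
contact_force: [-0.6, 0.1, -0.5]
gripper_width: 85.0
```

```bash
python3 - <<'E'
from h import *
np.set_printoptions(precision=3,suppress=True)
d=snap('wrist','w1.png'); s=read_state()
print(d['mtx'],d['k1'],np.array(d['extrinsics']),s['position'],s['ee_rot'],s['clock'])
M=R.from_quat(s['ee_rot']).as_matrix();E=np.array(d['extrinsics'])
print('cam in tool',M.T@(E[:3,3]-s['position']))
E
```

```text
[[300.128   0.    316.662]
 [  0.    300.128 194.682]
 [  0.      0.      1.   ]] -0.03642082761902948 [[ -0.994  -0.107  -0.032 462.502]
 [  0.112  -0.952  -0.286 108.041]
 [  0.     -0.288   0.958 371.449]
 [  0.      0.      0.      1.   ]] [469.118 178.549 241.427] [-0.666  0.746  0.    -0.001] 2.6
cam in tool [  70.914   -1.247 -129.964]
```

View pics/w1.png

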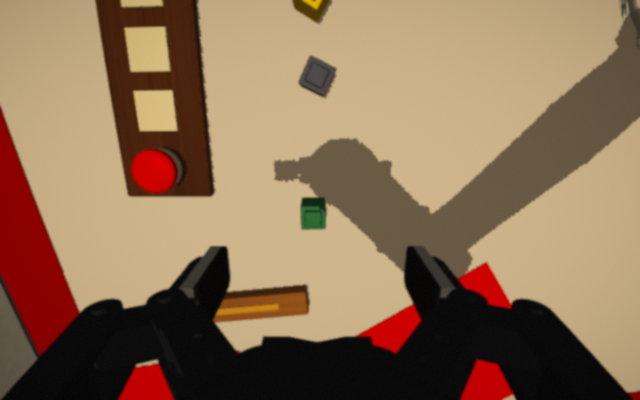

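The wrist view shows green at (313,213), grey at (317,76) with yellow beyond it, and the red pot at (155,170) next to the first pad. I'll now measure the seals' top faces from this view.

```bash
cat > seal.py <<'E'
from h import *
np.set_printoptions(precision=1,suppress=True)
HT=dict(green=44,grey=56,amber=68,pink=80)
XY=dict(green=(480,231),grey=(458,78),pink=(479,-79),amber=(465,-207))
def find(d,n,xy=None,base=0,out=None):
    """top face of a seal -> centre (world), face yaw in (-45,45], side lengths"""
    im=d['image']; z=base+HT[n]-6; xy=xy or XY[n]
    c=proj(d,[*xy,z])[0]; s=abs(proj(d,[xy[0]+40,xy[1],z])[0]-c).max()
    x0,x1=int(max(0,c[0]-s)),int(c[0]+s); y0,y1=int(max(0,c[1]-s)),int(c[1]+s)
    k=8; g=cv2.resize(im[y0:y1,x0:x1],None,fx=k,fy=k,interpolation=cv2.INTER_CUBIC)
    hsv=cv2.cvtColor(g,cv2.COLOR_RGB2HSV).astype(int); H,S,V=hsv[...,0],hsv[...,1],hsv[...,2]
    m={'green':(H>50)&(H<95)&(S>80),'grey':(H>85)&(H<150)|(V<75),'amber':((H<16)|(H>175))&(S>150),'pink':((H>160)|(H<8))&(S>40)}[n]
    m=m.astype(np.uint8)
    t,_=cv2.threshold(V[m>0].astype(np.uint8).reshape(-1,1),0,255,cv2.THRESH_OTSU)
    b=(m&(V>t)).astype(np.uint8); b=cv2.morphologyEx(b,cv2.MORPH_CLOSE,np.ones((17,17)))
    b=cv2.morphologyEx(b,cv2.MORPH_OPEN,np.ones((25,25)))
    cs,_=cv2.findContours(b,cv2.RETR_EXTERNAL,cv2.CHAIN_APPROX_NONE)
    ct=max(cs,key=cv2.contourArea)[:,0].astype(float)
    if out:
        cv2.drawContours(g,[ct.astype(np.int32)],-1,(255,0,255),1); cv2.imwrite('pics/'+out,g[:,:,::-1])
    P=ray(d,(ct+.5)/k-.5+[x0,y0],z)[:,:2].astype(np.float32)
    (cx,cy),(w,h),a=cv2.minAreaRect(P)
    return np.array([cx,cy]),(a+45)%90-45,(w,h)
def move(p,yaw=None,s=None):
    """shift in tool axes (cm) and turn (deg about tool z) to get to p, yaw = angle of tool y"""
    s=s or read_state(); M=R.from_quat(s['ee_rot']).as_matrix()
    a=np.degrees(np.arctan2(M[1,1],M[0,1]))
    print('at',s['position'],'yaw_y %.1f'%a,'clock %.1f'%s['clock'],'w %.1f'%s['gripper_width'])
    if yaw is not None: 
        t=-((yaw-a+90)%180-90); print('turn tool z %.1f'%t); M=M@R.from_euler('z',t,degrees=True).as_matrix()
    print('then shift cm',M.T@(np.array(p)-s['position'])/10, 'tilt z',M[:,2])
E
python3 - <<'E'
from seal import *
d=snap('wrist')
for n in('green','grey'): print(n,*find(d,n,out=f'w1_{n}.png'))
a=[cv2.resize(cv2.imread(f'pics/w1_{n}.png'),(400,400)) for n in('green','grey')]
cv2.imwrite('pics/w1_both.png',np.hstack(a))
E
```

```text
green [481.2 234.6] -6.1861419677734375 (28.165267944335938, 27.91069221496582)
grey [460.   88.4] -10.575630187988281 (14.76301097869873, 27.052536010742188)
```

View pics/w1_both.png

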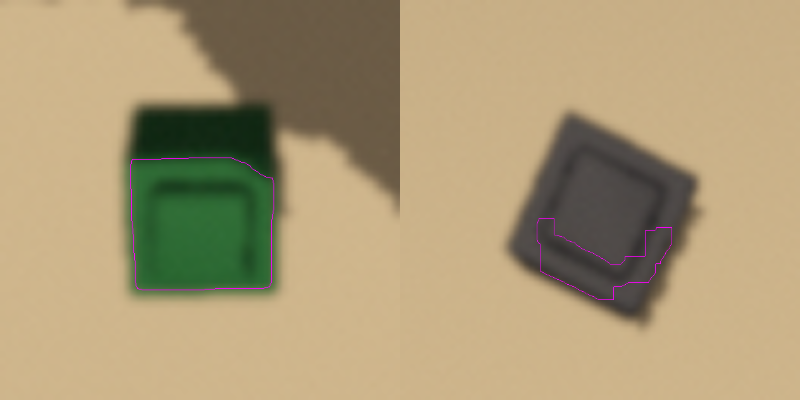

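Green measures well: centre (481.2, 234.6), yaw −6.2°, about 28 mm square. The grey mask is poor, so I'll fix it with a dark/low-saturation mask later. Next I go over green, down to mid-height, and re-measure.

Call:
servo_tool --pt "1 -2.8 -0.3 0 0 0 0" --pt "1 -2.8 -0.3 2 0 0 0" --pt "1 0 0 4.5 0 0 0" --pt "1 0 0 4.5 0 0 0" --pt "1 0 0 3 0 0 0" --pt "1 0 0 0 0 0 0" --pt "1 0 0 0 0 0 0"

```text
clock: 3.35
position: [481.8, 230.4, 103.1]
ee_rot: [-0.664, 0.747, -0.0, 0.0]
contact_force: [0.5, 0.0, 1.3]
gripper_width: 85.5
```

```bash
python3 - <<'E'
from seal import *
d=snap('wrist','w2.png'); c,a,w=find(d,'green',(481,234)); print(c,a,w); move([*c,19],a)
E
```

```text
[481.5 234.9] -5.288421630859375 (28.63412094116211, 28.177610397338867)
at [482.5 231.1 104.2] yaw_y 173.3 clock 3.4 w 85.4
turn tool z -1.4
then shift cm [-0.4  0.2  8.5] tilt z [ 0.  0. -1.]
```

Call:
servo_tool --pt "1 -0.4 0.1 3 0 0 -1" --pt "1 0 0 3 0 0 0" --pt "1 0 0 1.5 0 0 0" --pt "1 0 0 1 0 0 0" --pt "1 0 0 0 0 0 0" --pt "0 0 0 0 0 0 0" --pt "0 0 0 0 0 0 0" --pt "0 0 0 0 0 0 0" --pt "0 0 0 0 0 0 0" --pt "0 0 0 0 0 0 0" --pt "0 0 0 0 0 0 0" --pt "0 0 0 0 0 0 0"

```text
clock: 4.6
position: [481.4, 235.7, 18.2]
ee_rot: [-0.671, 0.741, -0.0, 0.001]
contact_force: [-0.7, -0.8, 6.2]
gripper_width: 28.9
```

```bash
python3 - <<'E'
from seal import *
print(read_state()['contact_force']); move([649.2,91.9,120],173.6)
E
```

```text
[-0.7 -0.8  6.2]
at [481.4 235.7  18.2] yaw_y 174.4 clock 4.6 w 28.9
turn tool z 0.8
then shift cm [ 12.4 -18.3 -10.2] tilt z [ 0.  0. -1.]
```

Call:
servo_tool --pt "0 0 0 -2 0 0 0.8" --pt "0 0 0 -4 0 0 0" --pt "0 0 0 -4 0 0 0" --pt "0 2.1 -3 0 0 0 0" --pt "0 2.1 -3 0 0 0 0" --pt "0 2.1 -3 0 0 0 0" --pt "0 2.1 -3 0 0 0 0" --pt "0 2 -3.1 0 0 0 0" --pt "0 2 -3.2 0 0 0 0" --pt "0 0 0 0 0 0 0" --pt "0 0 0 0 0 0 0"

```text
clock: 5.7
position: [648.2, 90.5, 116.0]
ee_rot: [-0.665, 0.747, 0.001, -0.001]
contact_force: [-0.4, -0.1, -0.3]
gripper_width: 29.1
```

```bash
python3 - <<'E'
from seal import *
d=snap('wrist','w3.png'); s=read_state(); p=s['position']
c,a,w=find(d,'green',tuple(p[:2]),base=p[2]-18.5,out='w3g.png'); print(c,a,w,c-p[:2],s['gripper_width'])
move([*(p[:2]+[649.2,91.9]-c),18.5+16+1],173.6)
E
```

```text
[648.5  89.2] -6.770942687988281 (28.28658103942871, 27.930871963500977) [ 0.7 -1.9] 29.424325864105686
at [647.8  91.1 116.3] yaw_y 173.5 clock 5.8 w 29.4
turn tool z -0.1
then shift cm [-0.3 -0.1  8.1] tilt z [-0. -0. -1.]
```

View pics/w3.png

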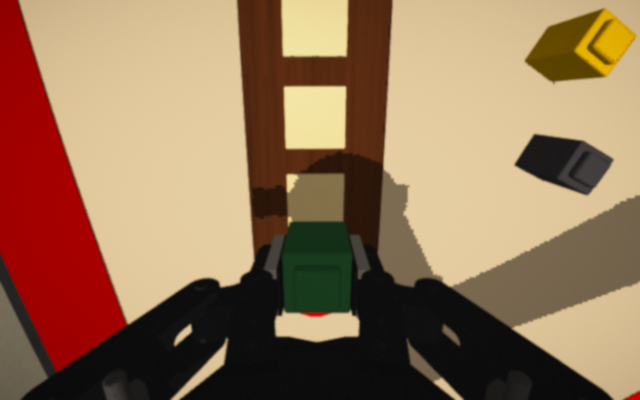

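The wrist view shows green held squarely, with pad 2 at (316,117) and pad 3 at (315,27). As a check, I'll measure pad 2 with this camera and compare it with the top view.

```bash
python3 - <<'E'
from seal import *
d=snap('wrist'); im=d['image']; hsv=cv2.cvtColor(im,cv2.COLOR_RGB2HSV)
m=np.zeros(im.shape[:2],np.uint8); m[62:160,275:355]=((hsv[62:160,275:355,2]>170)&(hsv[62:160,275:355,0]>15)).astype(np.uint8)
n,l,st,c=cv2.connectedComponentsWithStats(m)
i=1+np.argmax(st[1:,4]); ct=cv2.findContours((l==i).astype(np.uint8),0,1)[0][0][:,0]
print(st[i],cv2.minAreaRect(ray(d,ct,16)[:,:2].astype(np.float32)))
E
```

```text
[ 283   85   63   63 3848] ((642.4100952148438, 26.712308883666992), (44.9511604309082, 45.53538131713867), 83.45452117919922)
```

Call:
servo_tool --pt "0 -0.3 -0.1 3 0 0 0" --pt "0 0 0 3 0 0 0" --pt "0 0 0 1.2 0 0 0" --pt "0 0 0 0.6 0 0 0" --pt "0 0 0 0.3 0 0 0" --pt "0 0 0 0 0 0 0" --pt "0 0 0 0 0 0 0"

```text
clock: 6.5
position: [650.8, 94.5, 37.7]
ee_rot: [-0.666, 0.746, -0.001, 0.001]
contact_force: [0.1, 0.3, -0.9]
gripper_width: 29.2
```

Call:
servo_tool --pt "0.45 0 0 0 0 0 0" --pt "0.6 0 0 0 0 0 0" --pt "0.8 0 0 0 0 0 0" --pt "0.8 0 0 0 0 0 0" --pt "0.8 0 0 -2 0 0 0" --pt "0.8 0 0 -4 0 0 0" --pt "0.8 0 0 -4 0 0 0" --pt "0.8 0 0 -4 0 0 0" --pt "0.8 0 0 0 0 0 0" --pt "0.8 0 0 0 0 0 0"

```text
clock: 7.5
position: [650.3, 94.4, 177.7]
ee_rot: [-0.666, 0.746, -0.0, 0.001]
contact_force: [-0.1, 0.1, -1.0]
gripper_width: 68.2
```

```bash
sed -i "s/'grey':.*(V<75)/'grey':(V<110)\&(S<70)/; s/    t,_=cv2/    t=0 if n=='grey' else cv2/; s/cv2.THRESH_OTSU)$/cv2.THRESH_OTSU)[0]/" seal.py; python3 - <<'E'
from seal import *
d=snap('wrist','w4.png'); print(find(d,'green',(649,92),base=16))
d=snap('top'); print(find(d,'grey',out='t_grey.png')); move([459,79,165])
E
```

```text
(array([650.9,  94.3]), -5.8500213623046875, (28.291728973388672, 27.759723663330078))
(array([457.8,  79.2]), -32.691593170166016, (31.875274658203125, 33.37257385253906))
at [649.1  94.  175. ] yaw_y 173.5 clock 7.6 w 67.7
then shift cm [ 3.6 18.7  1.1] tilt z [-0. -0. -1.]
```

View pics/w4.png

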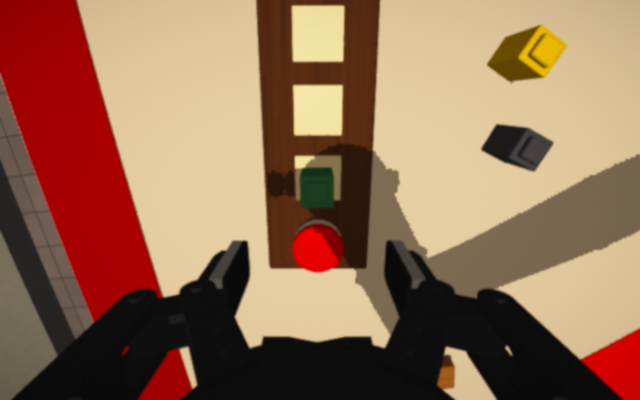

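Green stands at (650.9, 94.3), about 3 mm from its pad centre at (649.2, 91.9), with roughly 5 mm of pad still showing on the closest side. Grey next: I shift over it, then turn 26°.

Call:
servo_tool --pt "0.8 0.9 4.7 0 0 0 0" --pt "0.8 0.9 4.7 0 0 0 0" --pt "0.8 0.9 4.7 0 0 0 0" --pt "0.8 0.9 4.6 0 0 0 0" --pt "0.8 0 0 1 0 0 6.5" --pt "0.8 0 0 1 0 0 6.5" --pt "0.8 0 0 1 0 0 6.5" --pt "0.8 0 0 1 0 0 6.5" --pt "0.8 0 0 0 0 0 0" --pt "0.8 0 0 0 0 0 0"

```text
clock: 8.6
position: [459.7, 79.3, 135.5]
ee_rot: [-0.482, 0.876, -0.0, -0.001]
contact_force: [-0.4, -0.1, 0.6]
gripper_width: 68.3
```

```bash
python3 - <<'E'
from seal import *
d=snap('wrist'); c,a,w=find(d,'grey',(459,79),out='w5g.png'); print(c,a,w); move([*c,30],a)
E
```

```text
[456.1  74.5] -32.386932373046875 (38.746131896972656, 28.970977783203125)
at [460.1  79.4 136. ] yaw_y 147.6 clock 8.7 w 68.2
turn tool z 0.0
then shift cm [ 0.6  0.1 10.6] tilt z [-0. -0. -1.]
```

View pics/w5g.png

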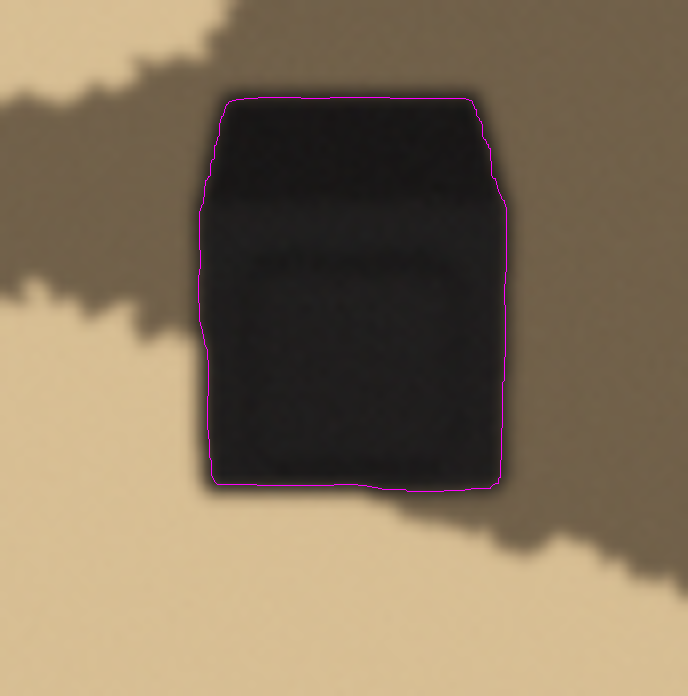

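Grey's faces line up with the tool and its yaw is −32.4°. The mask includes the dark far side face (upper band), so correcting by 5 mm puts the centre within about 1 mm of the tool. Descending now to grasp.

Call:
servo_tool --pt "0.8 0.1 0.1 4 0 0 0" --pt "0.8 0 0 4 0 0 0" --pt "0.8 0 0 2 0 0 0" --pt "0.8 0 0 1 0 0 0" --pt "0.8 0 0 0 0 0 0" --pt "0 0 0 0 0 0 0" --pt "0 0 0 0 0 0 0" --pt "0 0 0 0 0 0 0" --pt "0 0 0 0 0 0 0" --pt "0 0 0 0 0 0 0" --pt "0 0 0 0 0 0 0" --pt "0 0 0 0 0 0 0"

```text
clock: 9.85
position: [459.7, 79.8, 27.7]
ee_rot: [-0.481, 0.876, -0.0, 0.002]
contact_force: [-1.3, -0.0, 7.7]
gripper_width: 29.1
```

```bash
python3 - <<'E'
from seal import *
move([641.8,26.4,136],173.6)
E
```

```text
at [459.7  79.8  27.7] yaw_y 147.6 clock 9.8 w 29.1
turn tool z -26.0
then shift cm [  3.3 -18.7 -10.8] tilt z [ 0.  0. -1.]
```

Call:
servo_tool --pt "0 0 0 -2 0 0 0" --pt "0 0 0 -2.2 0 0 -6.5" --pt "0 0 0 -2.2 0 0 -6.5" --pt "0 0 0 -2.2 0 0 -6.5" --pt "0 0 0 -2.2 0 0 -6.5" --pt "0 0.8 -4 0 0 0 0" --pt "0 0.8 -4 0 0 0 0" --pt "0 0.8 -4 0 0 0 0" --pt "0 0.8 -4 0 0 0 0" --pt "0 0.1 -2.7 0 0 0 0" --pt "0 0 0 0 0 0 0" --pt "0 0 0 0 0 0 0"

```text
clock: 11.05
position: [640.1, 25.0, 133.3]
ee_rot: [-0.666, 0.746, 0.001, -0.001]
contact_force: [-0.4, 0.5, -1.6]
gripper_width: 29.5
```

```bash
cat >> seal.py <<'E'
def hand(n,pad,zg,f):
    """measure held seal n (grasped with TCP zg above its base) and the shift that puts it on the pad"""
    d=snap('wrist',f); P=[]
    for _ in range(4): P.append(read_state()['position'])
    s=read_state(); p=np.mean(P,0)
    c,a,w=find(d,n,tuple(p[:2]),base=p[2]-zg,out=f[:-4]+'c.png')
    u=np.array([np.sin(np.radians(6.4)),np.cos(np.radians(6.4))]) # toward -tool x
    if n=='grey': c=c+u*(max(w)-28.5)/2
    print(c,a,w,'seal - tcp',c-p[:2]); move([*(p[:2]+pad-c),zg+16],173.6)
E
python3 - <<'E'
from seal import *
hand('grey',np.array([641.8,26.4]),26.5,'w6.png')
E
```

```text
[644.2  64.3] -6.782356262207031 (86.28958129882812, 89.22486877441406) seal - tcp [ 4.5 39.1]
at [639.7  25.3 133.7] yaw_y 173.5 clock 11.1 w 29.5
turn tool z -0.1
then shift cm [ 3.8 -0.2  9.1] tilt z [-0.  0. -1.]
```

View pics/w6c.png

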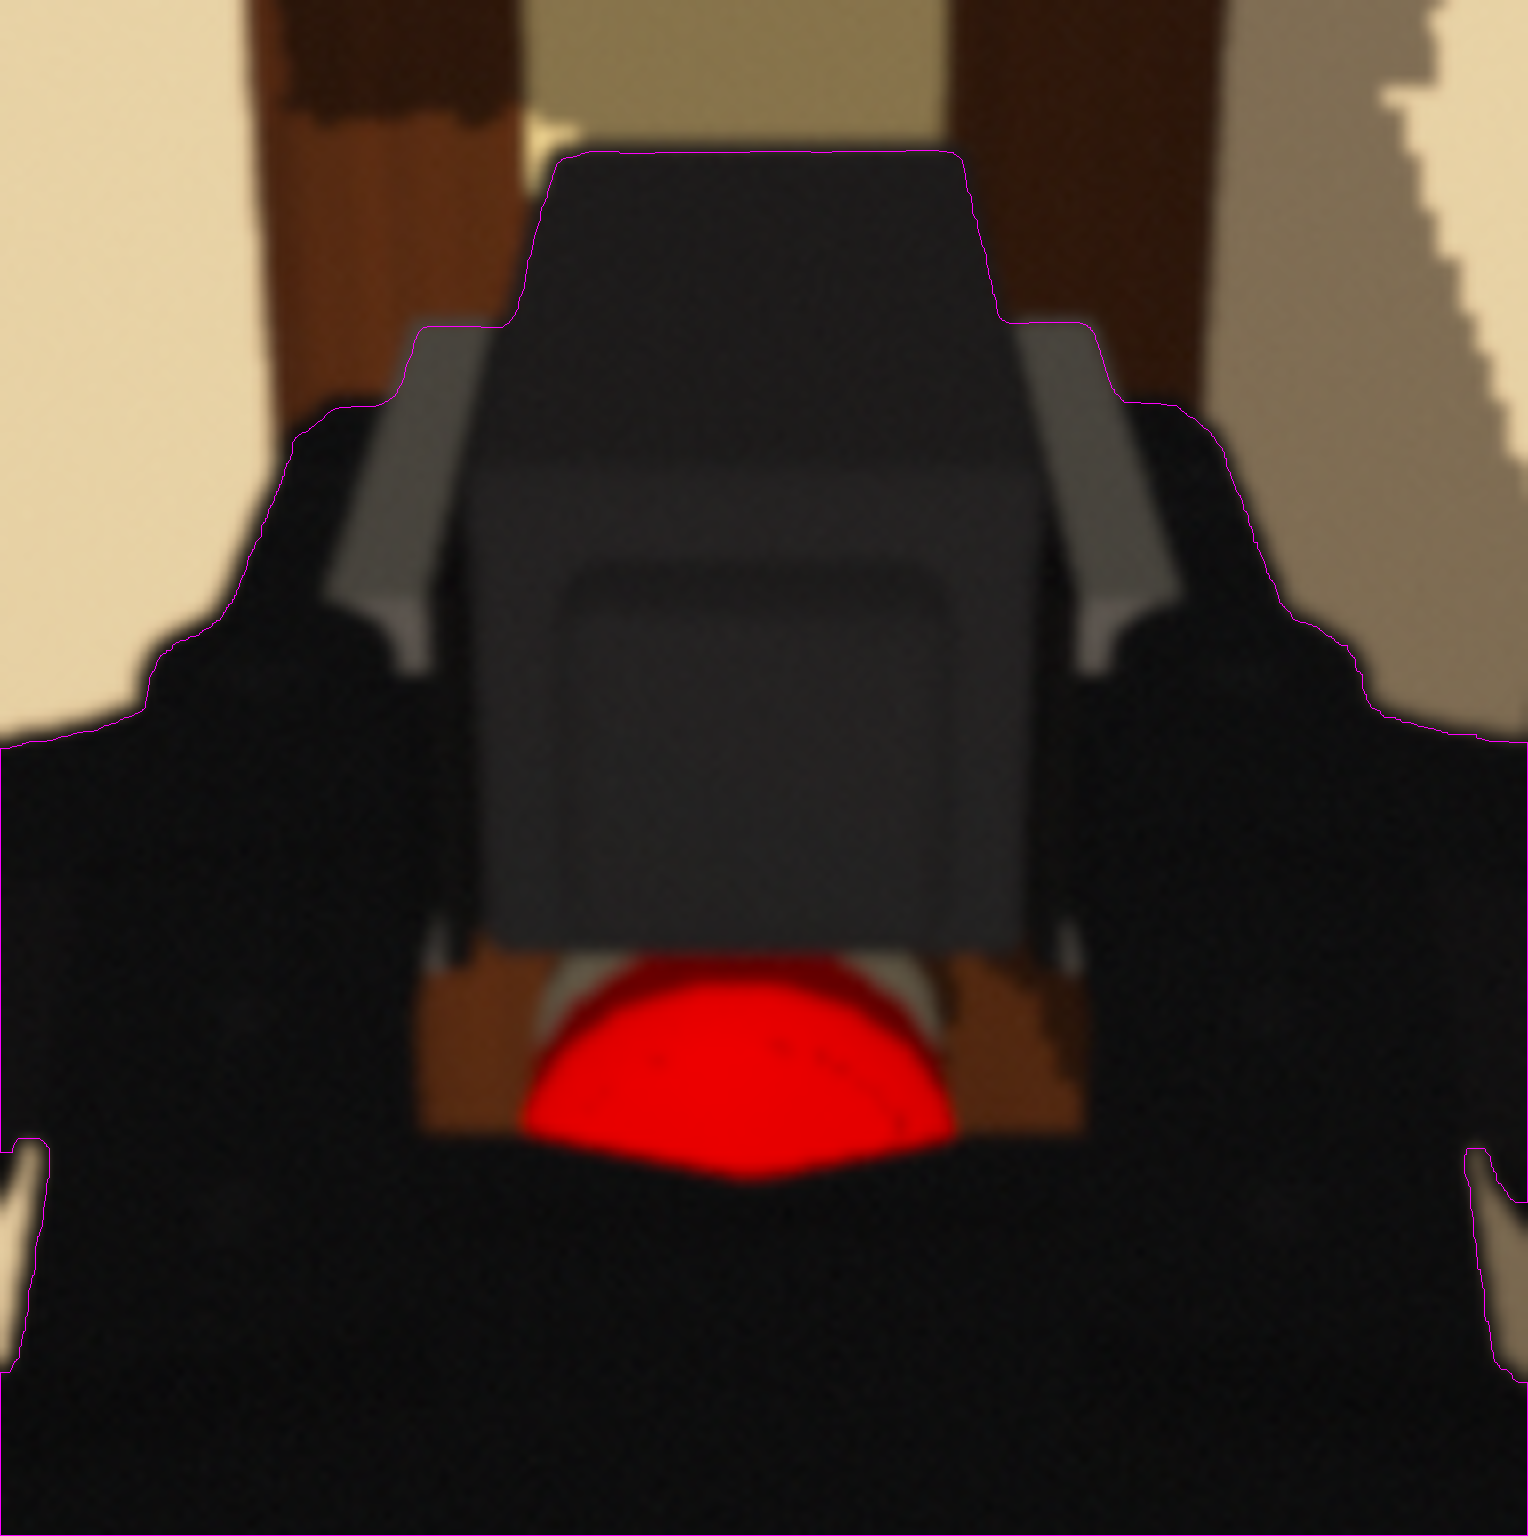

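The crop shows grey held square. The corners of its body top are at crop (465,470), (1042,470), (1025,948) and (490,948), at 8x scale. I'll cast rays through those.

```bash
python3 - <<'E'
from seal import *
d=snap('wrist'); p=np.mean([read_state()['position'] for _ in range(5)],0); zg=26.5; z=p[2]-zg+50
c=proj(d,[639.7,25.2,z])[0]; s=abs(proj(d,[679.7,25.2,z])[0]-c).max()
o=np.array([int(max(0,c[0]-s)),int(max(0,c[1]-s))])
q=ray(d,np.array([[465,470],[1042,470],[1025,948],[490,948]])/8+o,z)[:,:2]
print(q,np.linalg.norm(np.diff(q,axis=0),axis=1)); c=q.mean(0); print(c,c-p[:2]); move([*(p[:2]+[641.8,26.4]-c),zg+16],173.6)
E
```

```text
[[652.4   6.6]
 [624.3   9.8]
 [627.4  37.8]
 [655.4  34.5]] [28.3 28.1 28.2]
[639.9  22.2] [ 0.3 -3.3]
at [639.6  25.5 134. ] yaw_y 173.5 clock 11.2 w 29.2
turn tool z -0.1
then shift cm [-0.4 -0.2  9.2] tilt z [-0.  0. -1.]
```

Call:
servo_tool --pt "0 -0.2 -0.2 3 0 0 0" --pt "0 0 0 3 0 0 0" --pt "0 0 0 2 0 0 0" --pt "0 0 0 0.7 0 0 0" --pt "0 0 0 0.3 0 0 0" --pt "0 0 0 0.1 0 0 0" --pt "0 0 0 0 0 0 0" --pt "0 0 0 0 0 0 0"

```text
clock: 11.95
position: [643.7, 27.3, 44.6]
ee_rot: [-0.666, 0.746, -0.001, 0.001]
contact_force: [0.1, 0.8, -0.8]
gripper_width: 28.9
```

```bash
python3 - <<'E'
from seal import *
print(np.mean([read_state()['contact_force'] for _ in range(5)],0)); move([641.8,26.4,42.5])
E
```

```text
[ 0.1  0.8 -0.8]
at [643.7  27.3  44.6] yaw_y 173.5 clock 11.9 w 28.9
then shift cm [0.1 0.2 0.2] tilt z [ 0.  0. -1.]
```

Call:
servo_tool --pt "0 0 0.1 0.1 0 0 0" --pt "0 0 0 0.1 0 0 0" --pt "0 0 0 0 0 0 0"

```text
clock: 12.25
position: [643.2, 27.4, 43.8]
ee_rot: [-0.666, 0.746, -0.001, 0.001]
contact_force: [-2.3, 0.6, 6.6]
gripper_width: 29.2
```

Contact shows as 6.6 N upward, so I release, lift and look toward amber.

Call:
servo_tool --pt "0.45 0 0 0 0 0 0" --pt "0.6 0 0 0 0 0 0" --pt "0.8 0 0 0 0 0 0" --pt "0.8 0 0 0 0 0 0" --pt "0.8 0 0 -2 0 0 0" --pt "0.8 0 0 -4 0 0 0" --pt "0.8 0 0 -4 0 0 0" --pt "0.8 0 0 -4 0 0 0" --pt "0.8 0 0 0 0 0 0" --pt "0.8 0 0 0 0 0 0"

```text
clock: 13.25
position: [642.3, 27.4, 182.4]
ee_rot: [-0.666, 0.746, -0.0, 0.001]
contact_force: [-0.5, -0.1, -1.4]
gripper_width: 68.2
```

```bash
python3 - <<'E'
from seal import *
d=snap('wrist','w7.png')
print('green',*find(d,'green',(651,94),base=16)); print('grey',*find(d,'grey',(643,27),base=16,out='w7g.png'))
t=snap('top','t2.png')
for n in('amber','pink'): print(n,*find(t,n,out=f't2{n}.png'))
a=[cv2.resize(cv2.imread('pics/'+f),(260,260)) for f in('w7g.png','t2amber.png','t2pink.png')]; cv2.imwrite('pics/c7.png',np.hstack(a))
move([465,-207,165],174)
E
```

```text
green [650.9  94. ] -6.476043701171875 (28.980924606323242, 28.73715591430664)
grey [642.6  21.7] -5.999259948730469 (37.160247802734375, 28.073219299316406)
amber [ 467.  -207.8] 0.5276737809181213 (28.167207717895508, 28.685686111450195)
pink [479.1 -80.7] 21.63953971862793 (30.766094207763672, 29.93968391418457)
at [641.2  27.1 179.9] yaw_y 173.5 clock 13.3 w 68.3
turn tool z -0.5
then shift cm [25.1 15.1  1.5] tilt z [-0. -0. -1.]
```

View pics/c7.png

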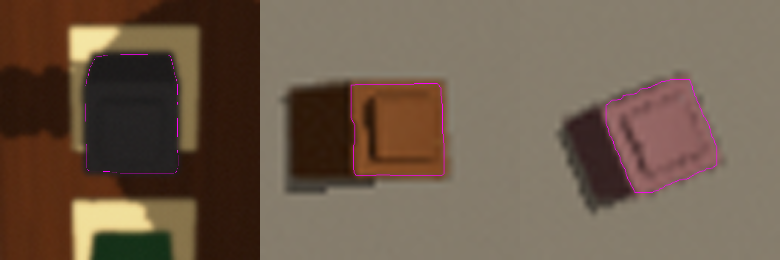

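Grey stands upright on pad 2 at about (643, 26), corrected for the side face, against a pad centre of (641.8, 26.4). From the top view, amber is at (467,−208) with yaw 0.5° and pink at (479,−81) with yaw 21.6°. Both contours follow the top faces. Moving to amber.

Call:
servo_tool --pt "0.8 4.2 2.5 0 0 0 0" --pt "0.8 4.2 2.5 0 0 0 0" --pt "0.8 4.2 2.5 0 0 0 0" --pt "0.8 4.2 2.5 0 0 0 0" --pt "0.8 4.2 2.5 0 0 0 0" --pt "0.8 4.2 2.5 0 0 0 0" --pt "0.8 0 0 2.5 0 0 -7" --pt "0.8 0 0 0 0 0 0" --pt "0.8 0 0 0 0 0 0"

```text
clock: 14.25
position: [464.3, -206.2, 155.4]
ee_rot: [0.71, -0.705, -0.001, 0.001]
contact_force: [1.1, 0.2, 1.0]
gripper_width: 68.5
```

```bash
python3 - <<'E'
from seal import *
d=snap('wrist'); c,a,w=find(d,'amber',(467,-208),out='w8.png'); print(c,a,w); move([*c,36],a)
E
```

```text
[ 467.6 -209. ] 0.2978167235851288 (29.78550910949707, 29.424861907958984)
at [ 465.1 -206.   156.1] yaw_y -179.5 clock 14.3 w 68.2
turn tool z 0.2
then shift cm [ 0.3 -0.3 12. ] tilt z [-0. -0. -1.]
```

Call:
servo_tool --pt "0.8 0.3 -0.3 4 0 0 0" --pt "0.8 0 0 4 0 0 0" --pt "0.8 0 0 3 0 0 0" --pt "0.8 0 0 1.2 0 0 0" --pt "0.8 0 0 0 0 0 0" --pt "0 0 0 0 0 0 0" --pt "0 0 0 0 0 0 0" --pt "0 0 0 0 0 0 0" --pt "0 0 0 0 0 0 0" --pt "0 0 0 0 0 0 0" --pt "0 0 0 0 0 0 0" --pt "0 0 0 0 0 0 0"

```text
clock: 15.5
position: [468.8, -209.4, 36.0]
ee_rot: [0.71, -0.704, 0.001, -0.001]
contact_force: [-0.3, 0.5, 6.9]
gripper_width: 29.3
```

```bash
python3 - <<'E'
from seal import *
move([634.6,-39.4,154],173.6)
E
```

```text
at [ 468.8 -209.4   36. ] yaw_y -179.5 clock 15.5 w 29.3
turn tool z 6.9
then shift cm [-18.7 -14.6 -11.8] tilt z [ 0. -0. -1.]
```

Call:
servo_tool --pt "0 0 0 -2 0 0 0" --pt "0 0 0 -3 0 0 6.9" --pt "0 0 0 -3.5 0 0 0" --pt "0 0 0 -3.5 0 0 0" --pt "0 -3.1 -2.4 0 0 0 0" --pt "0 -3.1 -2.4 0 0 0 0" --pt "0 -3.1 -2.4 0 0 0 0" --pt "0 -3.1 -2.4 0 0 0 0" --pt "0 -3.1 -2.4 0 0 0 0" --pt "0 -3.2 -2.6 0 0 0 0" --pt "0 0 0 0 0 0 0" --pt "0 0 0 0 0 0 0"

```text
clock: 16.7
position: [633.2, -38.8, 153.7]
ee_rot: [-0.667, 0.745, 0.001, -0.0]
contact_force: [-0.6, -0.2, -1.7]
gripper_width: 29.5
```

```bash
python3 - <<'E'
from seal import *
hand('amber',np.array([634.6,-39.4]),35,'w9.png')
E
```

```text
[635.6 -50.1] -6.170051574707031 (62.21549987792969, 34.872676849365234) seal - tcp [  2.9 -10.5]
at [632.7 -39.6 153.8] yaw_y 173.6 clock 16.8 w 29.4
turn tool z 0.0
then shift cm [-1.1  0.2 10.3] tilt z [-0.  0. -1.]
```

The in-hand contour took in the side face, so I'll use the pre-grasp fit, which was centred to under 1 mm. Lowering in steps and feeling for contact.

Call:
servo_tool --pt "0 0 0 4 0 0 0" --pt "0 0 0 3 0 0 0" --pt "0 0 0 2 0 0 0" --pt "0 0 0 0.7 0 0 0" --pt "0 0 0 0.3 0 0 0" --pt "0 0 0 0.1 0 0 0" --pt "0 0 0 0 0 0 0" --pt "0 0 0 0 0 0 0"

```text
clock: 17.55
position: [634.1, -39.6, 54.6]
ee_rot: [-0.667, 0.745, -0.001, 0.001]
contact_force: [1.2, 0.1, -2.2]
gripper_width: 29.4
```

```bash
python3 - <<'E'
from seal import *
move([634.6,-39.5,51])
E
```

```text
at [634.1 -39.6  54.6] yaw_y 173.6 clock 17.6 w 29.4
then shift cm [-0.  -0.   0.4] tilt z [ 0.  0. -1.]
```

Position matches the target, so I lower another 2.5 mm.

Call:
servo_tool --pt "0 0 0 0.15 0 0 0" --pt "0 0 0 0.1 0 0 0" --pt "0 0 0 0 0 0 0"

```text
clock: 17.85
position: [633.9, -39.5, 52.1]
ee_rot: [-0.667, 0.745, -0.0, 0.0]
contact_force: [-1.2, -0.1, 4.6]
gripper_width: 29.6
```

Contact at 4.6 N, so I release and lift.

Call:
servo_tool --pt "0.45 0 0 0 0 0 0" --pt "0.6 0 0 0 0 0 0" --pt "0.8 0 0 0 0 0 0" --pt "0.8 0 0 0 0 0 0" --pt "0.8 0 0 -2 0 0 0" --pt "0.8 0 0 -4 0 0 0" --pt "0.8 0 0 -4 0 0 0" --pt "0.8 0 0 -4 0 0 0" --pt "0.8 0 0 0 0 0 0" --pt "0.8 0 0 0 0 0 0"

```text
clock: 18.85
position: [633.7, -39.4, 191.9]
ee_rot: [-0.667, 0.745, -0.0, 0.001]
contact_force: [-0.4, 0.3, -1.6]
gripper_width: 68.3
```

```bash
python3 - <<'E'
from seal import *
d=snap('wrist','w10.png')
print('amber',*find(d,'amber',(635,-39),base=16,out='w10a.png')); 
move([479.1,-80.7,180])
E
```

```text
amber [649.  -32.4] -6.404106140136719 (68.28065490722656, 57.63787841796875)
at [632.9 -39.5 190.3] yaw_y 173.6 clock 18.9 w 68.3
then shift cm [ 5.8 14.8  1. ] tilt z [-0.  0. -1.]
```

View pics/w10.png

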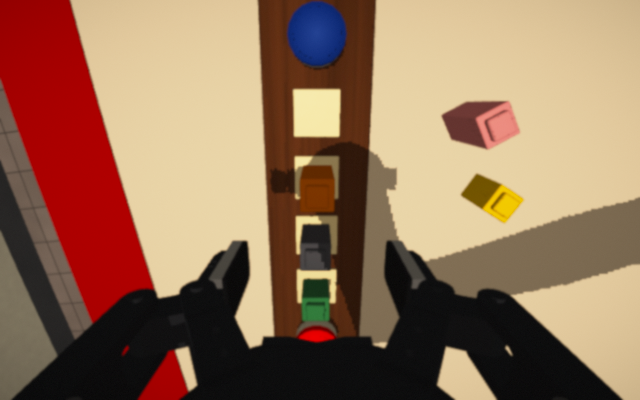

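Amber stands upright on pad 3 at pixel (317,188), with grey and green behind it. Pad 4 is free at (317,113), next to the blue pot. Pink next.

Call:
servo_tool --pt "0.8 1.4 3.7 0 0 0 0" --pt "0.8 1.4 3.7 0 0 0 0" --pt "0.8 1.5 3.7 0 0 0 0" --pt "0.8 1.5 3.7 0 0 0 0" --pt "0.8 0 0 0.7 0 0 -7" --pt "0.8 0 0 0.7 0 0 -7" --pt "0.8 0 0 0.7 0 0 -7" --pt "0.8 0 0 0.7 0 0 -7" --pt "0.8 0 0 0 0 0 0" --pt "0.8 0 0 0 0 0 0"

```text
clock: 19.9
position: [479.4, -80.9, 161.8]
ee_rot: [0.826, -0.563, -0.001, 0.001]
contact_force: [-0.6, 0.0, 0.3]
gripper_width: 68.2
```

```bash
python3 - <<'E'
from seal import *
d=snap('wrist','w11.png'); c,a,w=find(d,'pink',(479,-80),out='w11p.png'); print(c,a,w); move([*c,42],a)
E
```

```text
[479.8 -81.1] 22.26030921936035 (29.25560760498047, 29.21125030517578)
at [479.7 -80.9 162.3] yaw_y -158.5 clock 19.9 w 68.2
turn tool z -0.8
then shift cm [ 0. -0. 12.] tilt z [-0. -0. -1.]
```

Call:
servo_tool --pt "0.8 0 0 4 0 0 -0.8" --pt "0.8 0 0 4 0 0 0" --pt "0.8 0 0 3 0 0 0" --pt "0.8 0 0 1 0 0 0" --pt "0.8 0 0 0 0 0 0" --pt "0 0 0 0 0 0 0" --pt "0 0 0 0 0 0 0" --pt "0 0 0 0 0 0 0" --pt "0 0 0 0 0 0 0" --pt "0 0 0 0 0 0 0" --pt "0 0 0 0 0 0 0" --pt "0 0 0 0 0 0 0"

```text
clock: 21.15
position: [480.8, -80.7, 44.3]
ee_rot: [0.831, -0.556, 0.001, -0.001]
contact_force: [-2.0, -0.1, 5.8]
gripper_width: 29.1
```

```bash
python3 - <<'E'
from seal import *
move([627,-104.9,162],173.6)
E
```

```text
at [480.8 -80.7  44.3] yaw_y -157.6 clock 21.1 w 29.1
turn tool z 28.8
then shift cm [  0.8 -14.8 -11.7] tilt z [ 0.  0. -1.]
```

Call:
servo_tool --pt "0 0 0 -2 0 0 0" --pt "0 0 0 -2.5 0 0 7.2" --pt "0 0 0 -2.5 0 0 7.2" --pt "0 0 0 -2.5 0 0 7.2" --pt "0 0 0 -2.5 0 0 7.2" --pt "0 0.2 -3.7 0 0 0 0" --pt "0 0.2 -3.7 0 0 0 0" --pt "0 0.2 -3.7 0 0 0 0" --pt "0 0.2 -3.7 0 0 0 0" --pt "0 0 0 0 0 0 0" --pt "0 0 0 0 0 0 0"

```text
clock: 22.25
position: [625.7, -105.2, 161.5]
ee_rot: [-0.666, 0.746, 0.001, -0.001]
contact_force: [-0.3, 0.7, -3.0]
gripper_width: 29.8
```

```bash
python3 - <<'E'
from seal import *
hand('pink',np.array([627,-104.9]),43,'w12.png')
E
```

```text
[ 624.6 -118.6] -6.6119232177734375 (51.96485137939453, 28.772361755371094) seal - tcp [ -0.4 -13.5]
at [ 625.1 -105.1  161.9] yaw_y 173.6 clock 22.3 w 29.1
turn tool z -0.0
then shift cm [-1.4 -0.1 10.3] tilt z [-0.  0. -1.]
```

Call:
servo_tool --pt "0 0 0 4 0 0 0" --pt "0 0 0 3 0 0 0" --pt "0 0 0 2 0 0 0" --pt "0 0 0 0.7 0 0 0" --pt "0 0 0 0.3 0 0 0" --pt "0 0 0 0.1 0 0 0" --pt "0 0 0 0 0 0 0" --pt "0 0 0 0 0 0 0"

```text
clock: 23.1
position: [626.8, -105.1, 63.1]
ee_rot: [-0.667, 0.745, -0.001, 0.001]
contact_force: [-0.1, -0.1, -1.4]
gripper_width: 29.6
```

```bash
python3 - <<'E'
from seal import *
move([627,-105,60.3])
E
```

```text
at [ 626.8 -105.1   63.1] yaw_y 173.6 clock 23.1 w 29.6
then shift cm [-0.  -0.   0.3] tilt z [ 0.  0. -1.]
```

Call:
servo_tool --pt "0 0 0 0.15 0 0 0" --pt "0 0 0 0.1 0 0 0" --pt "0 0 0 0 0 0 0"

```text
clock: 23.4
position: [626.5, -105.2, 60.4]
ee_rot: [-0.667, 0.745, -0.0, 0.0]
contact_force: [-1.3, 1.4, 4.4]
gripper_width: 29.2
```

Contact again, so I release, lift clear and back off for the final check.

Call:
servo_tool --pt "0.45 0 0 0 0 0 0" --pt "0.6 0 0 0 0 0 0" --pt "0.8 0 0 0 0 0 0" --pt "0.8 0 0 0 0 0 0" --pt "0.8 0 0 -2 0 0 0" --pt "0.8 0 0 -4 0 0 0" --pt "0.8 0 0 -4 0 0 0" --pt "0.8 0 0 -4 0 0 0" --pt "0.8 0 0 -4 0 0 0" --pt "0.8 0 0 0 0 0 0"

```text
clock: 24.4
position: [629.3, -105.6, 246.8]
ee_rot: [-0.667, 0.745, -0.005, 0.005]
contact_force: [0.4, -0.4, 0.8]
gripper_width: 68.1
```

Call:
servo_tool --pt "0.8 4.5 4 0 0 0 0" --pt "0.8 4.5 4 0 0 0 0" --pt "0.8 4.5 4 0 0 0 0" --pt "0.8 4.5 4 0 0 0 0" --pt "0.8 0 0 0 0 0 0" --pt "0.8 0 0 0 0 0 0"

```text
clock: 25.0
position: [476.7, -239.8, 239.4]
ee_rot: [-0.666, 0.746, -0.0, 0.0]
contact_force: [-0.6, 0.7, 0.1]
gripper_width: 68.4
```

```bash
python3 - <<'E'
from seal import *
t=snap('top'); s=snap('side')
cv2.imwrite('pics/end.png',np.hstack([cv2.resize(t['image'][115:215,235:455,::-1],(440,200),interpolation=cv2.INTER_CUBIC),cv2.resize(s['image'][100:260,220:400,::-1],(225,200),interpolation=cv2.INTER_CUBIC)]))
# predicted top-view pixels of cap centres if each seal were on its pad centre
pads=dict(green=(649.2,91.9),grey=(641.8,26.4),amber=(634.6,-39.4),pink=(627,-104.9))
for n,p in pads.items():
    c,a,w=find(t,n,p,base=16); print(n,c,'off',c-p,a,w)
move([0,0,0])
E
```

```text
green [650.6  94.5] off [1.4 2.6] -3.47216796875 (29.142070770263672, 29.183860778808594)
grey [634.7  27.3] off [-7.1  0.9] -6.184532165527344 (31.767148971557617, 46.57035827636719)
amber [633.8 -38.6] off [-0.8  0.8] -6.381439208984375 (29.909984588623047, 30.623201370239258)
pink [ 626.1 -104.7] off [-0.9  0.2] -5.36749267578125 (30.376813888549805, 30.238523483276367)
at [ 478.  -238.8  239.2] yaw_y 173.6 clock 25.1 w 68.4
then shift cm [-18.4  50.2  23.9] tilt z [ 0.  0. -1.]
```

View pics/end.png

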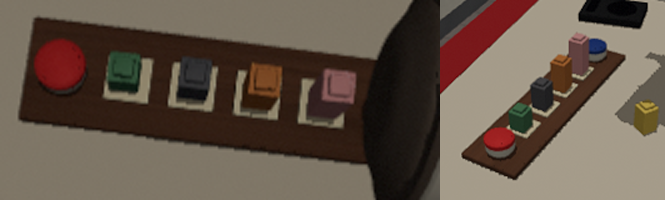

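The final views show all four seals upright in a row from the red pot: green, grey, amber, pink. Every base is within its pad, the yellow copy hasn't moved, and the arm is clear. Handing in.

```bash
python3 -c "
from bench import *
print(job_done())"
```

```text
the job is handed in; nothing more can be done
None
```

The four seals stand upright on the pads in the order asked: green next to the red-lidded pot, then grey, amber and pink. I placed them shortest first with the jaws across the row, and handed the job in at about 25 s on the robot's clock.

**Placement:** the last top-view check put amber and pink about 1 mm from their pad centres. Green is about 3 mm off, which two measurements agreed on; I left it because it sits well inside the pad.

**Failed or weaker checks:**
- **Grey:** the last top-view fit read 7 mm off, but its size (32 x 47 mm) shows it took in the dark side face. The wrist view after placing, corrected for that face, gave about 1 mm.
- **Amber:** the wrist fit after placing failed because it picked up the tray wood. The top view and the picture show it centred and standing.
- **In-hand fits:** amber's and pink's also took in a side face, so I relied on the pre-grasp fits and felt for contact when lowering (4 to 7 N for grey, amber and pink).

**Left alone:** the arm never went near the paperweight, and the yellow look-alike wasn't touched. I didn't re-measure the paperweight at the end.

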